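Free the sagging gate bolt of the specimen pen and hold the gate ajar

TASK

The small self-closing gate of the specimen pen is bolted shut, and the bolt has sagged so that its turned-down nose catches behind the bent-up lip of the keeper. Take the bolt by its upright knob, lift it over the lip while drawing it back out of the keeper, then with the knob still in hand pull the gate ajar by about 80 mm at its free edge. Finish while still holding the gate there by the knob, bolt drawn, so that the specimen jars can be got at; do not disturb the jars, the lens or the mouse.

Things in the scene. Friction and masses are not known exactly. Their poses are not given: they have to be found in the camera images.
- pen: Fixed low open-topped pen on a black plate. Origin: on the table under the middle of the gate line. +x from the gate into the pen, away from the robot; +y along the gate line, hinge to keeper; z up. Plate 8 mm thick, x -45 to 270, y -153 to 173 mm; other walls 92 mm high; gate posts (y -147 to -127, 130 to 166) 140 mm high. Gate between the posts: 240 mm wide, 12 mm thick, top edge at 140 mm.
- gate (a joint): Gate angle (rad) about its vertical hinge: 0 shut; grows as the free edge swings out of the pen towards the robot (counter-clockwise from above), to 1.3. A spring closes it: 0.3 N m at 0 plus 0.5 N m per rad. 80 mm of opening at the free edge is 0.34 rad. With the bolt in the keeper it opens no more than about 0.02.
- gate_hinge (a point): Point on the gate's vertical hinge axis, 115 mm above the table, at x 0, y -122 mm of the pen.
- gate_edge (a point): Top corner of the gate's free edge, 241 mm from the hinge axis, 140 mm above the table; moves with the gate.
- bolt: Steel barrel bolt on the gate's robot side: level rod 12 mm thick, 225 mm long, along the gate, in two over-tall loops whose tops are level with the gate's top edge; it carries the upright knob and, at the keeper end, the nose. Origin on the rod axis under the knob, 115 mm above the table when sagged; undrawn at x -20, y +55 mm of the pen. Its +y runs from hinge to keeper. 0.18 to 0.35 kg.
- knob (a point): Centre of the bolt's upright steel knob, where to grip: vertical cylinder 18 mm in diameter, 40 mm high, under a flange 24 mm wide and 4 mm thick. The point is midway up the cylinder, straight above the rod axis, 168 mm above the table when sagged, 28 mm above the gate's top edge. Moves with the bolt (draw and lift) and with the gate.
- nose (a point): Middle of the underside of the bolt's turned-down nose: 8 mm long along the bolt, 10 mm wide, reaching 11 mm below the rod's underside; 98 mm above the table when sagged. It is 96 mm from the knob axis towards the keeper, at the very end of the rod (end face 4 mm beyond this point).
- bolt_draw (a joint): How far the bolt is drawn along itself towards the hinge (m): 0 fully in the keeper, 0.045 at the stop; starts at 0 to 0.005. Friction about 1.5 N, no spring. The rod's end is out of the keeper (lip and cheek) once drawn 0.022 to 0.028, depending on the keeper's place; 0.04 is well clear.
- bolt_lift (a joint): How far the bolt is lifted in its loops (m): 0 sagged, 0.014 at the stop. It drops by its weight when let go. Unless the nose is raised above the lip the bolt can be drawn only 6 to 12 mm. Clearing the lip takes a lift of 0.0055 to 0.0095, depending on the keeper's height.
- keeper: Steel keeper fixed to the post beside the gate's free edge. Origin: middle of the top edge of its bent-up lip, which stands across the nose's path, 5 mm thick along the bolt, 20 mm wide. Its height is 103.5 to 107.5 mm above the table, its place y 132.5 to 138.5 mm of the pen; axes as the pen's. A cheek plate 10 to 14 mm in front (-x), y -5 to +30, top 33 mm above the lip's, keeps the gate shut.
- jar_a_mid (a point): Middle of a closed specimen jar, 52 mm wide, 75 mm high, standing in the pen. Leave alone.
- jar_b_mid (a point): Middle of a second such jar in the pen. Leave alone.
- objective_mid (a point): Middle of a steel microscope lens, 48 mm wide, 60 mm high, standing on the table to the right of the pen. Leave alone.
- mouse_mid (a point): Middle of a black computer mouse, 100 x 58 x 35 mm, on the table to the left. Leave alone.

How it is judged:
On the way:
1. the bolt is lifted over the lip and drawn clear of the keeper (value of joint bolt_draw above 0.03 m), for 0.1 s.
At the end, for the whole second after the job is handed in: The gate stands still at 0.22 to 0.48 rad (53 to 111 mm open at its free edge), held against its closing spring by the fingers on the bolt (contact of more than 1 N), the bolt still drawn by more than 20 mm (value of joint gate between 0.22 and 0.48 rad and velocity of joint gate between -0.1 and 0.1 rad/s and value of joint bolt_draw above 0.02 m and contact force between the fingers and bolt above 1 N); the arm keeps its last pose, push and grip.
It fails at once if a specimen jar is disturbed (moved more than 20 mm) (distance of jar_a_mid from where it was at the start of the episode above 0.02 m).
It fails at once if a specimen jar is disturbed (moved more than 20 mm) (distance of jar_b_mid from where it was at the start of the episode above 0.02 m).
It fails at once if the lens is disturbed (moved more than 20 mm) (distance of objective_mid from where it was at the start of the episode above 0.02 m).
It fails at once if the mouse is disturbed (moved more than 20 mm) (distance of mouse_mid from where it was at the start of the episode above 0.02 m).
It also fails if it takes over 30 s, if anything falls off the work surface, if the arm or the gripper's body presses on something with over 40 N, if the wrist force passes 120 N, or if a joint passes its speed limit or range.

ROBOT

A 6-joint arm with a two-finger parallel gripper is mounted at the origin on the work surface. World frame = base frame: x ahead of the robot, y to its left, z up, the work surface at z = 0. Lengths are in m, angles in rad, forces in N, time in s.
With the tool pointing down it reaches from about 0.4 to 0.825 m from the base axis. Payload 7 kg.
Tool frame: the origin (TCP) lies midway between the tips of the shut fingers; the grasp point (between the pads) lies 19 mm behind it; y points along the fingers, z is the direction in which the jaws open and shut, and the axes are right-handed (so a half turn about y gives the same grasp; the last joint's range is limited). The gripper opens to 88 mm and grips with 3 to 60 N. Pads are 19 mm wide; open, the fingers measure 130 mm over their backs; the gripper's body (78 mm by 193 mm) begins 47 mm behind the grasp point.
Start: joints at [0.288, 0.359, 0.012, 0, -1.224, -0.288], TCP at [0.675, -0, 0.227] pointing down, gripper open.
Joint ranges: [-3.07, 3.07], [-1.43, 2.12], [-1.02, 1.25], [-3.03, 1.67], [-3.05, -0], [-3.03, 3.03]. Speed limits (rad/s): [2.39, 2.39, 3.01, 3.14, 3.14, 3.14].

INTERFACE

Orientations are given as [roll, pitch, yaw] about the fixed x, y, z axes, in that order (R = Rz(yaw) Ry(pitch) Rx(roll)).
In Python, from station import arm gives the robot as it stands.
- The arm moves only by the tool move_arm, never from a script. Its argument "deltas" is a list of rows, each an object with "dp": the shift along the tool's x, y, z in mm, a list of three; "rotation": the turn, a rotation vector about the tool's x, y, z in degrees, a list of three. A call has 1 to 5 rows; each row shifts and turns the pose as measured when the row begins, along the tool's axes as they then stand; what a row does not reach is not made up. A row lasts 1/12 s, in which the tool goes at most 41.7 mm and 7.16 degrees, less where a joint would pass 70% of its speed; a pose out of reach is approached as far as the arm can. A call is refused whole if a number of a shift passes 41.7 or a number of a turn 7.16, either way. A call with a gripper value outside its range is refused whole. "jaw" is the closure in counts, from 0 (fully open) to 255 (shut), set as the call begins (left out, the last holds). The fingers move at their own pace and stop on an object; "squeeze" is the grip in N (left out, the last holds). Time passes only in rows, so rows that do not move let the fingers close. It gives the time, the measured TCP pose, the force and the opening at its end, in the units of the state.
- arm.get_state(): the state, without advancing time (a new reading comes with each control period).
- arm.grab_frame(name): name is "scene" or "side" or "wrist"; returns a dict with "pixels" (420x560x3 uint8, red, green, blue), "z_map" (420x560 float32, m along the optical axis (not along the pixel's ray), 0 where there is no reading), "fx", "fy", "cx", "cy" (pixels), "cam_to_world" (4x4, takes a point from camera to world coordinates); the wrist camera has in their place "mount" (4x4, takes a point from camera to tool coordinates, whose origin is the TCP and whose axes are the tool frame's). Camera axes: x right, y down, z forward; pixel columns grow to the right and rows downward; lengths in m; the calibration is good to about 2 mm. A picture is of the moment at which its call begins: read the wrist's pose just before it.
- arm.job_done(): hands the job in, once; it reports no verdict.
The state is a dict: "t": time; "q": joint angles; "qd": joint speeds; "joint_efforts": joint torques, N m; "eef_pos": TCP position; "ee_rot": TCP orientation; "force": force on the tool from outside, world axes, zero at the start; "moment": the same for the moment, N m; "width": finger opening in m.
Only numpy, scipy, OpenCV 4.12 (cv2) and the standard library are available. Lean on these libraries where they do the work, as an engineer would, in place of code of your own. Each camera call takes 0.05 s, during which the arm holds its last target.

## Working session

There is one attempt and no reset: what is moved stays moved. The work goes in short steps, Python scripts to look and compute and a tool call to move; the robot and the scene stay as the last step left them, time stands still between calls to the robot, and variables do not carry over. Pictures are saved under pics/ and viewed, and the job is handed in when it is done.

Besides the shell and the picture viewer there is one more tool, called after "Call:" by a JSON object that holds its "api" and its "payload". move_arm: Moves the arm, as the interface text tells. Its arguments: {"type":"object","properties":{"deltas":{"type":"array","items":{"type":"object","properties":{"dp":{"type":"array","items":{"type":"number"}},"rotation":{"type":"array","items":{"type":"number"}}}}},"jaw":{"type":"number"},"squeeze":{"type":"number"}},"required":["deltas"]}

```bash
mkdir -p pics; cat > h.py <<'E'
import numpy as np,cv2
from station import arm
def snap(n,f):
    s=arm.get_state(); d=arm.grab_frame(n)
    cv2.imwrite('pics/'+f,cv2.cvtColor(d['pixels'],cv2.COLOR_RGB2BGR)); np.savez('pics/'+f+'.npz',**d); return s,d
E
python3 - <<'E'
from h import *
print(arm.get_state())
for n in('scene','side','wrist'):
    s,d=snap(n,n+'0.png'); print(n,d['fx'],d['cx'],d['cy'],d.get('cam_to_world',d.get('mount')))
E
```

```text
{'t': 0.0, 'q': array([ 2.88053121e-01,  3.59381184e-01,  1.10546207e-02, -3.75353576e-04,
       -1.22408943e+00, -2.88098772e-01]), 'qd': array([ 0.00038688,  0.00013182,  0.00165231, -0.00044356,  0.00030179,
       -0.00095864]), 'joint_efforts': array([-8.00930356e-04, -5.82726967e+01,  2.93058443e+01,  6.99745238e+00,
        6.93249181e-03, -2.06530804e-04]), 'eef_pos': array([ 6.74506364e-01, -5.07394035e-05,  2.25619985e-01]), 'ee_rot': array([-1.56914315e+00,  1.21930363e-04,  1.57062294e+00]), 'force': array([-0.08360914,  0.40034137,  0.19633467]), 'moment': array([ 0.00958822, -0.00294593, -0.02125834]), 'width': 0.08755093540781361}
scene 505.9396559072827 276.60429744370504 213.81006707831662 [[ 0.66924468  0.37834269 -0.63950634  1.44039214]
 [ 0.74278434 -0.36331613  0.56238138 -0.6552809 ]
 [-0.01957008 -0.85138604 -0.52417441  0.79042319]
 [ 0.          0.          0.          1.        ]]
side 524.9799423877436 284.6543919853574 211.4668889742079 [[ 0.80726357 -0.39014673  0.44284427  0.03047775]
 [-0.59016979 -0.53999857  0.6000843  -0.72030618]
 [ 0.00501434 -0.74577951 -0.66617399  0.97352714]
 [ 0.          0.          0.          1.        ]]
wrist 365.3730569497135 282.10748780332267 210.69605808786554 [[ 1.12856492e-03  9.54009716e-01  2.99773563e-01 -8.26640294e-02]
 [ 3.39972672e-04 -2.99774102e-01  9.54010153e-01 -1.58160445e-01]
 [ 9.99999305e-01 -9.74747576e-04 -6.62651769e-04  3.11998432e-04]
 [ 0.00000000e+00  0.00000000e+00  0.00000000e+00  1.00000000e+00]]
```

View pics/scene0.png

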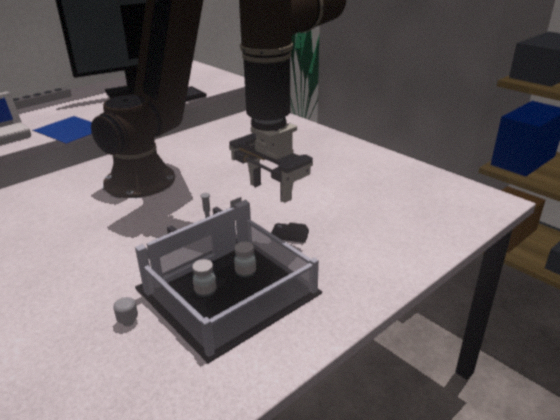

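View pics/side0.png

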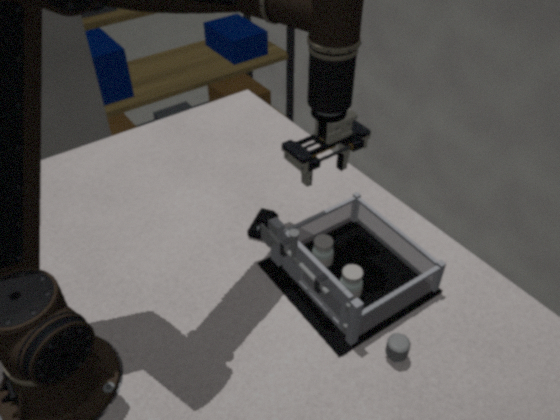

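View pics/wrist0.png

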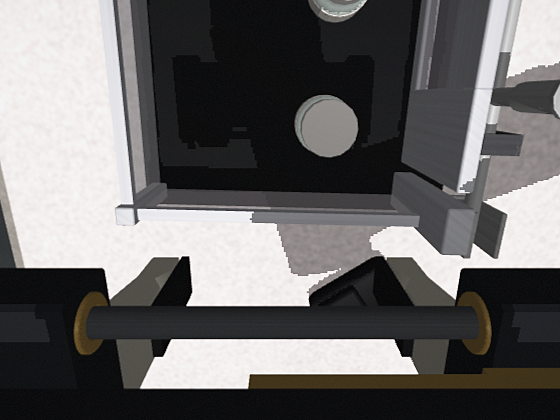

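```bash
python3 - <<'E'
import cv2
a=cv2.imread('pics/scene0.png')[180:270,120:260]; b=cv2.imread('pics/side0.png')[190:350,240:380]
cv2.imwrite('pics/c1.png',cv2.resize(a,None,fx=5,fy=5,interpolation=cv2.INTER_CUBIC)); cv2.imwrite('pics/c2.png',cv2.resize(b,None,fx=3.7,fy=3.7,interpolation=cv2.INTER_CUBIC))
E
```

```text
(no output)
```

View pics/c1.png

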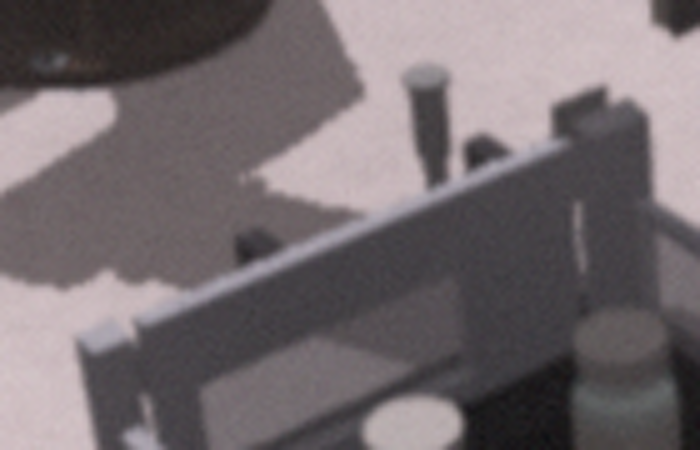

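View pics/c2.png

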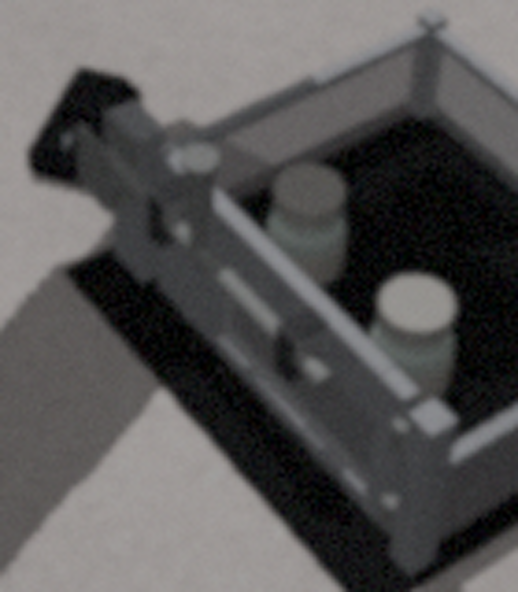

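```bash
cat >> h.py <<'E'
def ray(d,u,v,T=None):
    T=d['cam_to_world'] if T is None else T
    r=T[:3,:3]@np.array([(u-d['cx'])/d['fx'],(v-d['cy'])/d['fy'],1]); return T[:3,3],r
def plane(d,u,v,z,T=None):
    o,r=ray(d,u,v,T); return o+r*(z-o[2])/r[2]
def tri(*rs):
    A=0;b=0
    for o,r in rs:
        r=r/np.linalg.norm(r);P=np.eye(3)-np.outer(r,r);A=A+P;b=b+P@o
    x=np.linalg.solve(A,b); return x,[np.linalg.norm((np.eye(3)-np.outer(r,r)/(r@r))@(x-o)) for o,r in rs]
def wT(s,d):
    from scipy.spatial.transform import Rotation as R
    T=np.eye(4);T[:3,:3]=R.from_euler('xyz',s['ee_rot']).as_matrix();T[:3,3]=s['eef_pos'];return T@d['mount']
E
python3 - <<'E'
import numpy as np
from h import *
S=np.load('pics/scene0.png.npz');D=np.load('pics/side0.png.npz');W=np.load('pics/wrist0.png.npz')
print('flange',tri(ray(S,205.6,194.4),ray(D,294,232)),plane(S,205.6,194.4,.192),plane(D,294,232,.192))
h=plane(S,141.4,247,.14);k=plane(S,242,203.6,.14);h2=plane(D,240+432/3.7,190+413/3.7,.14)
print(h,h2,k,k-h,np.linalg.norm(k-h))
s=arm.get_state();T=wT(s,W)
# wrist: gate posts/ pen corner and back-wall corner
for p in [(440,212),(485,185)]: print(p,plane(W,*p,.14,T))
print(plane(W,126,215,.092,T), s['t'])
for n,im,p in(('S',S,(205.6,194.4)),('D',D,(294,232))):
    print(n,im['z_map'][int(p[1])-1:int(p[1])+3,int(p[0])-2:int(p[0])+3])
E
```

```text
flange (array([ 0.52738327, -0.08016779,  0.19289463]), [np.float64(0.0014523130074111617), np.float64(0.0014523130074111214)]) [ 0.52464119 -0.07729058  0.192     ] [ 0.52727514 -0.08130916  0.192     ]
[ 0.54245366 -0.27048936  0.14      ] [ 0.54170876 -0.27254026  0.14      ] [0.54909577 0.01219234 0.14      ] [0.00664211 0.2826817  0.        ] 0.282759725063732
(440, 212) [ 0.56368466 -0.00492528  0.14      ]
(485, 185) [ 0.53532712 -0.02429629  0.14      ]
[0.80555356 0.01261659 0.092     ] 0.15
S [[1.2260747 1.225678  1.2266409 1.2254411 1.2231644]
 [1.2226081 1.2228787 1.2189626 1.220906  1.2232202]
 [1.2190121 1.2194666 1.2177331 1.2113179 1.2167987]
 [1.2115629 1.2114837 1.2135745 1.2156688 1.2122818]]
D [[1.1293042 1.1247054 1.1251051 1.1289195 1.1248474]
 [1.1253136 1.1250564 1.1247909 1.1250685 1.1226835]
 [1.1224438 1.1228718 1.1216767 1.1208509 1.1232487]
 [1.1213263 1.1175314 1.1195978 1.1225581 1.120169 ]]
```

Call:
{"api": "move_arm", "payload": {"deltas": [{"dp": [-10, 0, 22], "rotation": [0, 0, 0]}, {"dp": [-14, 0, 26], "rotation": [0, 0, 0]}, {"dp": [-14, 0, 26], "rotation": [0, 0, 0]}, {"dp": [-14, 0, 26], "rotation": [0, 0, 0]}, {"dp": [-10, 0, 20], "rotation": [0, 0, 0]}], "jaw": 0, "squeeze": 40}}

```text
t: 0.57
eef_pos: [0.5523, -0.0621, 0.2212]
ee_rot: [-1.564, 0.002, 1.573]
force: [0.3, 0.4, -0.0]
width: 0.088
```

```bash
python3 - <<'E'
from h import *
s,d=snap('wrist','w1.png');print(s['t'],s['eef_pos'],s['ee_rot'],s['force'])
E
```

```text
0.5667 [ 0.55228309 -0.06214729  0.22117087] [-1.56361317e+00  1.50142246e-03  1.57312267e+00] [ 0.28062101  0.37597117 -0.02105815]
```

View pics/w1.png

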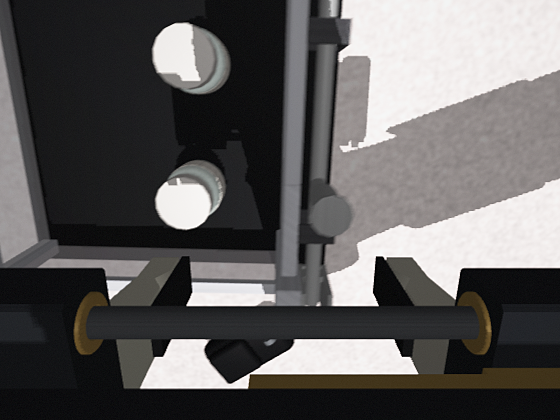

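```bash
python3 - <<'E'
import numpy as np
from h import *
W=np.load('pics/w1.png.npz');s=arm.get_state();T=wT(s,W)
print(s['t'],plane(W,332,214,.192,T), W['z_map'][212:216,330:334].mean())
S=np.load('pics/scene0.png.npz');D=np.load('pics/side0.png.npz')
print(tri(ray(S,205.6,194.4),ray(D,294,232),ray(W,332,214,T)))
im=cv2.imread('pics/w1.png')[0:300,230:400];cv2.imwrite('pics/c3.png',cv2.resize(im,None,fx=2,fy=2))
E
```

```text
0.6167 [ 0.52169706 -0.08511927  0.192     ] 0.19687527
(array([ 0.52503348, -0.08235974,  0.19346394]), [np.float64(0.004081652874104492), np.float64(0.0012225116719352465), np.float64(0.004456560382264496)])
```

View pics/c3.png

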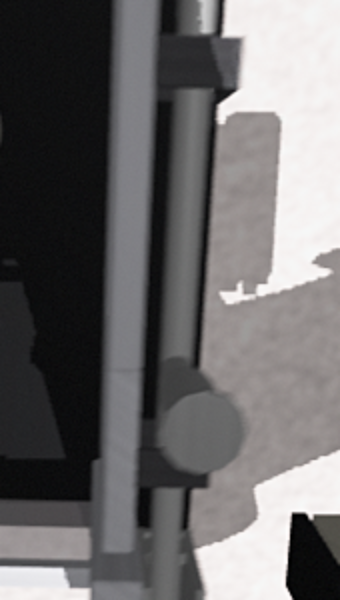

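Call:
{"api": "move_arm", "payload": {"deltas": [{"dp": [-15, 0, 18], "rotation": [0.3, 0, 0]}, {"dp": [0, 0, 0], "rotation": [0, 0, 0]}, {"dp": [0, 0, 0], "rotation": [0, 0, 0]}]}}

```text
t: 0.87
eef_pos: [0.5279, -0.0798, 0.2221]
ee_rot: [-1.557, 0.001, 1.571]
force: [0.3, 0.5, -0.1]
width: 0.0874
```

```bash
python3 - <<'E'
from h import *
s,d=snap('wrist','w2.png');print(s['t'],s['eef_pos'],s['ee_rot'],s['force'],np.abs(s['qd']).max())
im=d['pixels'];T=wT(s,d)
np.savez('pics/T2.npz',T=T)
E
```

```text
0.8667 [ 0.52787463 -0.07983874  0.22210834] [-1.55742061e+00  5.26748960e-04  1.57100840e+00] [ 0.3386344   0.47179778 -0.09881198] 0.034051354179889165
```

View pics/w2.png

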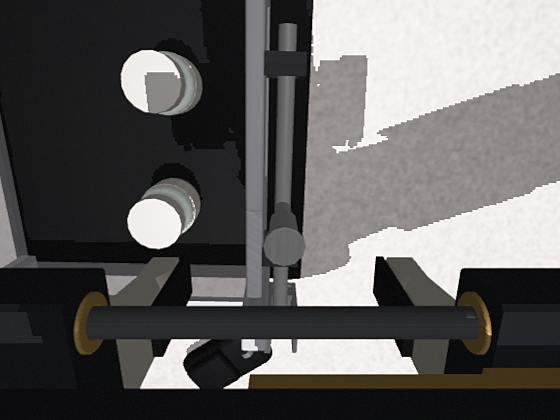

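```bash
python3 - <<'E'
import numpy as np
from h import *
W=np.load('pics/w2.png.npz');T=np.load('pics/T2.npz')['T']
print(plane(W,284.5,244,.192,T))
S=np.load('pics/scene0.png.npz');D=np.load('pics/side0.png.npz')
print(tri(ray(S,205.6,194.4),ray(D,294,232),ray(W,284.5,244,T)))
# gate top edges
for p in [(247,60),(247,200),(268,60),(268,200)]: print(p,plane(W,*p,.14,T)[:2])
# rod axis
for p in [(287,30),(285.5,185)]: print(p,plane(W,*p,.115,T)[:2])
E
```

```text
[ 0.52598339 -0.08393612  0.192     ]
(array([ 0.52682549, -0.08166754,  0.1928793 ]), [np.float64(0.0028285453522036612), np.float64(0.0002791429334848469), np.float64(0.0025742276593087635)])
(247, 60) [ 0.54794825 -0.18343554]
(247, 200) [ 0.55057719 -0.09480883]
(268, 60) [ 0.53515024 -0.18343813]
(268, 200) [ 0.53625796 -0.0947428 ]
(287, 30) [ 0.52297335 -0.20397245]
(285.5, 185) [ 0.52376916 -0.09924197]
```

Call:
{"api": "move_arm", "payload": {"deltas": [{"dp": [-1.5, 20, 1], "rotation": [-0.4, 0, 0]}, {"dp": [-1.5, 24, 0.5], "rotation": [-0.4, 0, 0]}, {"dp": [0, 20, 0], "rotation": [0, 0, 0]}, {"dp": [0, 0, 0], "rotation": [0, 0, 0]}]}}

```text
t: 1.25
eef_pos: [0.529, -0.0818, 0.1575]
ee_rot: [-1.576, -0.0, 1.572]
force: [-0.8, -0.9, -0.2]
width: 0.0877
```

Call:
{"api": "move_arm", "payload": {"deltas": [{"dp": [-1, 7.5, 2.5], "rotation": [0.3, 0, 0]}, {"dp": [0, 0, 0], "rotation": [0, 0, 0]}]}}

```text
t: 1.42
eef_pos: [0.527, -0.0824, 0.1495]
ee_rot: [-1.569, 0.001, 1.572]
force: [-0.1, -0.4, -1.2]
width: 0.0877
```

```bash
python3 - <<'E'
from h import *
s,d=snap('wrist','w3.png');print(s['t'],s['eef_pos'],s['ee_rot'],s['force'])
s,d=snap('side','s3.png')
b=cv2.imread('pics/s3.png')[120:320,220:400];cv2.imwrite('pics/s3c.png',cv2.resize(b,None,fx=3,fy=3))
E
```

```text
1.4167 [ 0.5269845  -0.08242868  0.14947735] [-1.56911807e+00  5.30036437e-04  1.57247073e+00] [-0.08246256 -0.37640148 -1.17987727]
```

View pics/w3.png

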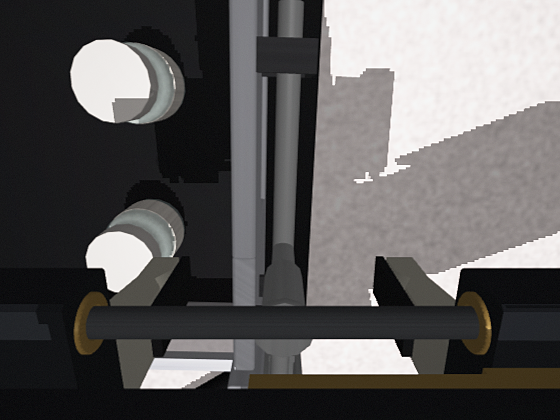

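View pics/s3c.png

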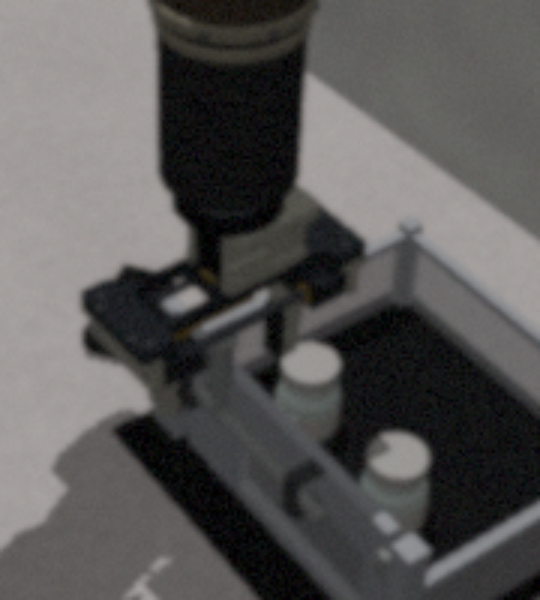

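Call:
{"api": "move_arm", "payload": {"deltas": [{"dp": [0, 0, 0], "rotation": [0, 0, 0]}, {"dp": [0, 0, 0], "rotation": [0, 0, 0]}, {"dp": [0, 0, 0], "rotation": [0, 0, 0]}, {"dp": [0, 0, 0], "rotation": [0, 0, 0]}, {"dp": [0, 0, 0], "rotation": [0, 0, 0]}], "jaw": 255, "squeeze": 40}}

```text
t: 1.93
eef_pos: [0.5311, -0.082, 0.155]
ee_rot: [-1.579, 0.0, 1.574]
force: [0.3, 0.4, -0.2]
width: 0.0597
```

Call:
{"api": "move_arm", "payload": {"deltas": [{"dp": [0, 6, 4], "rotation": [0.5, 0, 0]}, {"dp": [0, 1, 0], "rotation": [0, 0, 0]}]}}

```text
t: 2.1
eef_pos: [0.5271, -0.082, 0.1482]
ee_rot: [-1.571, -0.0, 1.574]
force: [0.1, -0.1, -0.4]
width: 0.0465
```

Call:
{"api": "move_arm", "payload": {"deltas": [{"dp": [0, 0.7, 0.7], "rotation": [0.1, 0, 0]}, {"dp": [0, 0.7, 0.7], "rotation": [0.1, 0, 0]}, {"dp": [0, 0.7, 0.7], "rotation": [0.1, 0, 0]}, {"dp": [0, 0.7, 0.7], "rotation": [0.1, 0, 0]}, {"dp": [0, 0.7, 0.7], "rotation": [0.1, 0, 0]}]}}

```text
t: 2.52
eef_pos: [0.5248, -0.0821, 0.145]
ee_rot: [-1.564, 0.0, 1.574]
force: [1.2, -0.5, 5.8]
width: 0.0209
```

Call:
{"api": "move_arm", "payload": {"deltas": [{"dp": [0, -2, -1], "rotation": [-0.2, 0, 0]}, {"dp": [0, 0, 0], "rotation": [0, 0, 0]}]}}

```text
t: 2.68
eef_pos: [0.5258, -0.082, 0.1467]
ee_rot: [-1.567, 0.0, 1.574]
force: [1.7, -0.5, -3.1]
width: 0.0209
```

```bash
python3 - <<'E'
from h import *
s,d=snap('wrist','w4.png');print(s['t'],s['eef_pos'],s['ee_rot'],s['force'],s['width'])
s,d=snap('side','s4.png')
s,d=snap('scene','c4.png')
a=cv2.imread('pics/c4.png')[150:290,120:280]
b=cv2.imread('pics/s4.png')[170:310,220:380];cv2.imwrite('pics/s4c.png',cv2.resize(np.hstack([b,a]),None,fx=2.5,fy=2.5,interpolation=cv2.INTER_CUBIC))
E
```

```text
2.6833 [ 0.52581921 -0.08197406  0.14671714] [-1.56731143e+00  8.43872319e-05  1.57393790e+00] [ 1.72198305 -0.49400452 -3.14015056] 0.020885344895842536
```

View pics/w4.png

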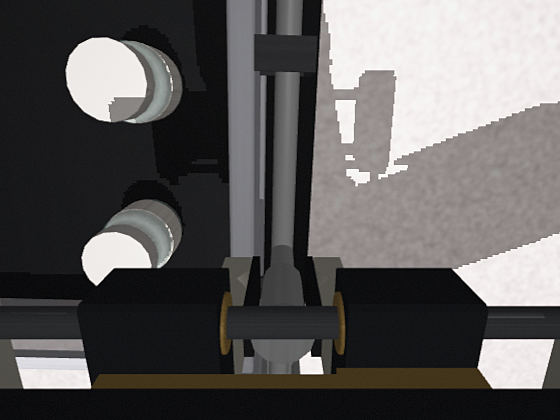

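View pics/s4c.png

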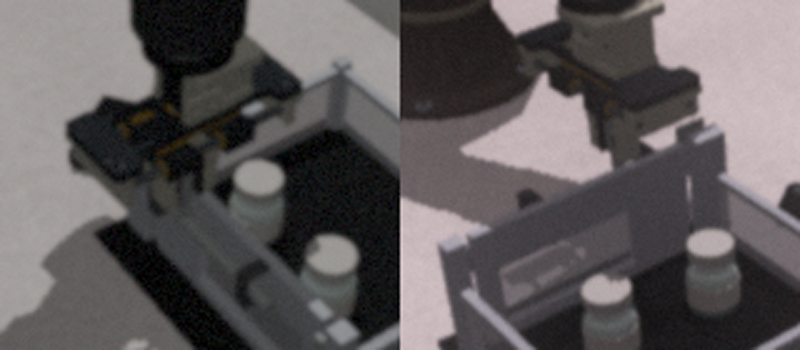

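Call:
{"api": "move_arm", "payload": {"deltas": [{"dp": [0, -4, 0], "rotation": [0, 0, 0]}, {"dp": [0, -4, 0], "rotation": [0, 0, 0]}]}}

```text
t: 3.0
eef_pos: [0.5245, -0.0821, 0.1533]
ee_rot: [-1.564, 0.0, 1.574]
force: [2.7, -1.1, -3.5]
width: 0.021
```

Call:
{"api": "move_arm", "payload": {"deltas": [{"dp": [0, -3.5, -0.5], "rotation": [0, 0, 0]}, {"dp": [0, 0, 0], "rotation": [0, 0, 0]}]}}

```text
t: 3.17
eef_pos: [0.5252, -0.082, 0.1579]
ee_rot: [-1.564, 0.0, 1.574]
force: [1.7, -1.2, -2.9]
width: 0.0207
```

Call:
{"api": "move_arm", "payload": {"deltas": [{"dp": [-7, 0, 0.2], "rotation": [0, 0, 0]}, {"dp": [-7, 0, 0.2], "rotation": [0, 0, 0]}]}}

```text
t: 3.33
eef_pos: [0.5251, -0.0952, 0.1582]
ee_rot: [-1.565, -0.001, 1.575]
force: [1.5, 2.3, -3.4]
width: 0.0211
```

Call:
{"api": "move_arm", "payload": {"deltas": [{"dp": [-9, 0, 0.2], "rotation": [0, 0, 0]}, {"dp": [-9, 0, 0.2], "rotation": [0, 0, 0]}, {"dp": [-8, 0, 0.2], "rotation": [0, 0, 0]}]}}

```text
t: 3.58
eef_pos: [0.5244, -0.1231, 0.1581]
ee_rot: [-1.565, -0.002, 1.576]
force: [1.9, 1.4, -2.8]
width: 0.0212
```

```bash
python3 - <<'E'
from h import *
s,d=snap('wrist','w5.png');print(s['t'],s['eef_pos'],s['ee_rot'],s['force'],s['width'])
E
```

```text
3.5833 [ 0.5244411  -0.12313474  0.15812808] [-1.56501648 -0.00182018  1.57554901] [ 1.85933232  1.35583046 -2.84241525] 0.021175806795284288
```

View pics/w5.png

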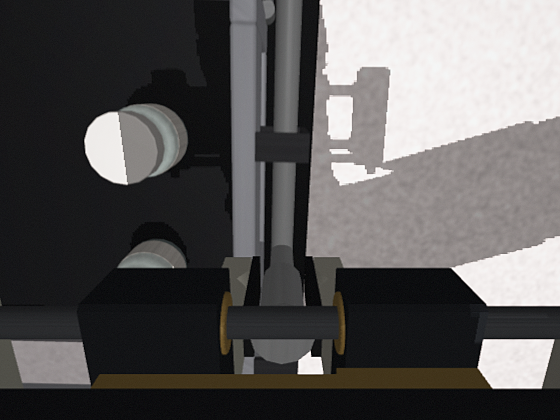

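Call:
{"api": "move_arm", "payload": {"deltas": [{"dp": [-1.3, 0, 7], "rotation": [0, -3, 0]}, {"dp": [-1.3, 0, 9], "rotation": [0, -3.9, 0]}, {"dp": [-1.3, 0, 9], "rotation": [0, -3.9, 0]}]}}

```text
t: 3.88
eef_pos: [0.5009, -0.1318, 0.1577]
ee_rot: [-1.566, -0.003, 1.765]
force: [0.9, 6.5, -2.9]
width: 0.0208
```

```bash
python3 - <<'E'
from h import *
s,d=snap('scene','c6.png');print(s['t'],s['eef_pos'],s['ee_rot'],s['force'],s['width'])
a=cv2.imread('pics/c6.png')[150:300,110:290]
cv2.imwrite('pics/c6c.png',cv2.resize(a,None,fx=4,fy=4,interpolation=cv2.INTER_CUBIC))
E
```

```text
3.8833 [ 0.50093241 -0.13183434  0.1577478 ] [-1.56649778 -0.00256269  1.7647588 ] [ 0.87413391  6.54771687 -2.94620251] 0.02083609984034298
```

View pics/c6c.png

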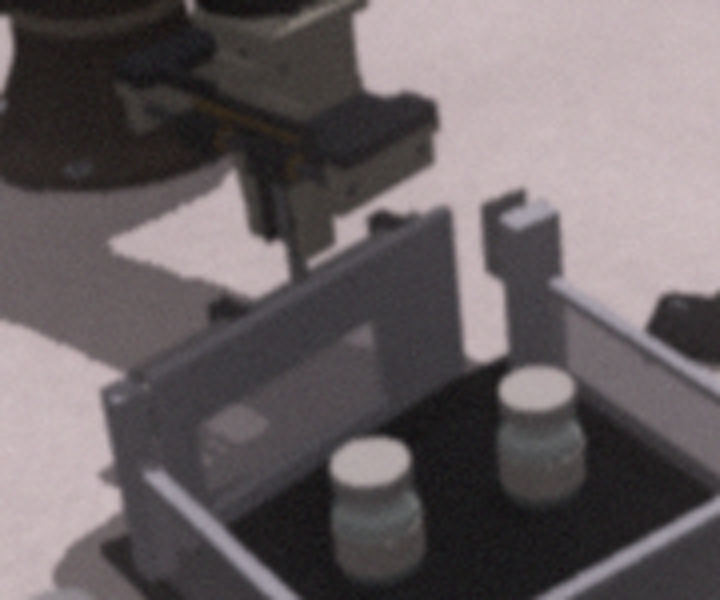

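Call:
{"api": "move_arm", "payload": {"deltas": [{"dp": [0.8, 0, 9], "rotation": [0, -3.9, 0]}, {"dp": [0.5, 0, 9], "rotation": [0, -3.9, 0]}, {"dp": [0, 0, 3], "rotation": [0, -1.5, 0]}]}}

```text
t: 4.18
eef_pos: [0.4797, -0.138, 0.1585]
ee_rot: [-1.569, -0.001, 1.934]
force: [1.9, 2.5, -2.4]
width: 0.021
```

```bash
python3 - <<'E'
from h import *
s,d=snap('scene','c7.png');print(s['t'],s['eef_pos'],s['ee_rot'],s['force'],s['width'])
s,d=snap('side','s7.png');s,d=snap('wrist','w7.png');print(s['eef_pos'],s['force'],s['qd'].round(3))
a=cv2.imread('pics/c7.png')[150:300,110:290];b=cv2.imread('pics/s7.png')[170:320,200:380]
cv2.imwrite('pics/c7c.png',cv2.resize(np.hstack([a,b]),None,fx=2.2,fy=2.2,interpolation=cv2.INTER_CUBIC))
E
```

```text
4.1833 [ 0.47969564 -0.13801683  0.15845711] [-1.56866033e+00 -1.25915074e-03  1.93429250e+00] [ 1.86959528  2.51289928 -2.35260718] 0.021039065475002557
[ 0.48001218 -0.13787778  0.15848062] [ 1.20216729  1.44932364 -2.62644935] [ 0.006  0.011  0.014 -0.002 -0.001 -0.047]
```

View pics/c7c.png

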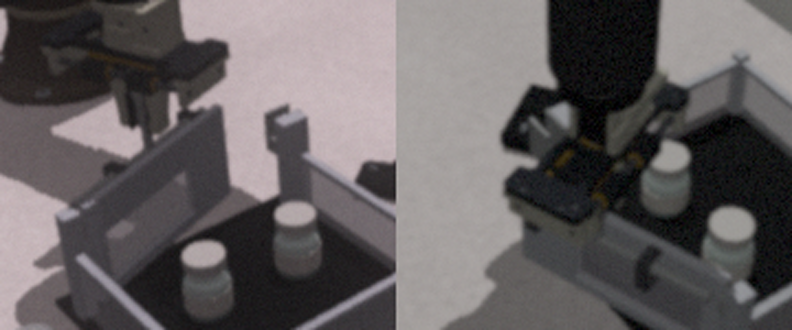

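View pics/w7.png

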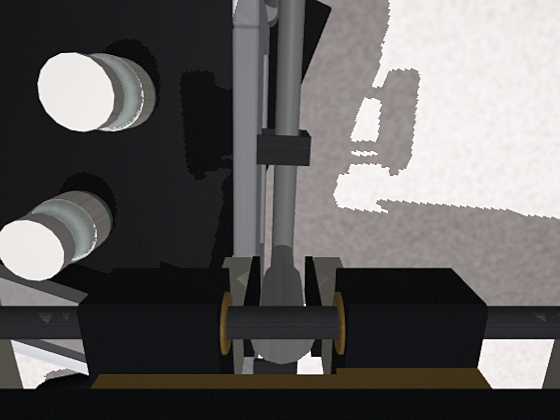

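```bash
python3 - <<'E'
import numpy as np
from h import *
S=np.load('pics/c7.png.npz')
p=plane(S,110+218/2.2,150+109/2.2,.14);print(p)
r=p[:2]-np.array([.5428,-.2563]);print(np.linalg.norm(r),np.arctan2(-r[0],r[1])+.02)
s=arm.get_state();print(s['t'],s['eef_pos'],s['force'],s['qd'].round(3))
E
```

```text
[ 0.47372438 -0.03629946  0.14      ]
0.23058985021155415 0.3242319968245318
4.3333 [ 0.48032911 -0.13769693  0.15842925] [ 1.81843643  1.07683059 -2.69272382] [ 0.005  0.01   0.008 -0.001 -0.    -0.011]
```

Call:
{"api": "move_arm", "payload": {"deltas": [{"dp": [0, 0, 0], "rotation": [0, 0, 0]}]}}

```text
t: 4.42
eef_pos: [0.4807, -0.1377, 0.1585]
ee_rot: [-1.569, -0.001, 1.928]
force: [2.4, 1.4, -2.1]
width: 0.0211
```

```bash
python3 -c "
from station import arm
print(arm.job_done())"
```

```text
the job is handed in; nothing more can be done
None
```

I drew the bolt and pulled the gate ajar, then handed the job in with the gate still held by the knob. `job_done()` gives no verdict, so these are only my own last readings.

- **Bolt:** I gripped the knob at 40 N and lifted it about 13 mm. I then drew it about 41 mm by TCP travel, perhaps a few mm more while the gate swung open. I did not measure bolt draw directly; the knob looked unmoved in the hand before and after.
- **Gate angle:** Two checks disagree slightly. The knob's position gives about 0.35 rad and the free-edge corner in the scene camera about 0.32 rad. Both are inside the 0.22 to 0.48 range, at roughly 80 mm of opening.
- **Corner check:** The corner came out 231 mm from the hinge instead of 241 mm, so that reading is rough.
- **Hold:** The fingers were steady at 21 mm, the arm was nearly still and the wrist read a few newtons. The finger opening is about 3 mm more than the 18 mm knob and I did not find out why. It held through the lift and the pull.
- **Other objects:** The jars still stood in the pen in the last pictures, and the arm stayed well away from the lens and the mouse. I did not measure their positions at the end.
- **Small slips:** The arm crept up about 5 mm as the jaws began to close, which I corrected. The bolt probably touched its draw stop briefly early in the swing, at about 6.5 N, and I eased it off.

The clock read 4.4 s at hand-in.

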